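# Push the row of coated test blocks home under the probe and take the reading

### The job

Push the row of five coated test blocks gently along the guide rail, all together as one row, until the front block is fully home against the end stop under the measuring probe and no gaps are left; do not pull the row apart or lift any block. Then, with the row home and not before, press the green key on the console down to take the reading and let it spring back. Leave the grey key, the two chrome weights and the spare yellow block alone.

Things in the scene. Friction and masses are not known exactly. Their poses are not given: they have to be found in the camera images.
- station: Measuring station fixed to the bench: light grey cast bed 500 x 110 x 24 mm with an aluminium guide rail, end stop and probe stand. Origin on the bench surface under the rail's centre line; x runs along the rail towards the stop, z up. The bed spans x = -220 to +280 mm. A column (25 mm thick, 255 mm high) stands at x = +225 mm, beyond the stop; its arm reaches back over the rail to x = +98 mm.
- stop (a point): Centre of the end stop's face, on the channel floor, at x = +130 mm of the station; axes as the station's (x points into the stop, away from the blocks). The stop is a rigid dark steel plate 52 mm wide, 18 mm high above the channel floor.
- rail_end (a point): Middle of the rail's open end, on the channel floor, at x = -210 mm of the station. The rail is 56 mm wide over all, its channel floor 34 mm above the bench. Two lips, each 9 mm wide and 6 mm above the channel floor (40 mm above the bench), leave a channel 38 mm wide for the blocks.
- probe (a point): Raised ball tip of the thin upright probe over the front block's final place, at x = +112 mm of the station, 64 mm above the bench (10 mm clear of the blocks). Fixed. The probe body is 16 mm thick, its arm 22 mm wide at 160 to 190 mm above the bench; a thin lead arches above it to 238 mm.
- block1: Front block of the row, nearest the stop: loose aluminium block 36 x 36 x 20 mm high, about 70 g, dark blue on top, standing in the channel; its upper 14 mm show above the lips. Origin: centre of the underside, z up, x along the rail. At the start the five blocks stand one behind another, touching (gaps well under 1 mm), the front one 57 to 92 mm short of the stop. A few newtons move the row.
- block2: Second block of the row, same size, cream coating on top. Origin at the centre of its underside.
- block3: Third block, same size, brown coating on top. Origin at the centre of its underside.
- block4: Fourth block, same size, green coating on top. Origin at the centre of its underside.
- block5: Last block of the row (farthest from the stop, nothing behind it in the channel), same size, red coating on top. Origin at the centre of its underside. Fully home, its centre is 162 mm from the stop face.
- spare: Spare block of the same size with a yellow coating, loose on the bench beside the bed; leave it alone. Origin at the centre of its underside.
- weight_big: Chrome knob weight, 500 g, 38 mm across, 68 mm high, loose on the bench beside the bed; leave it alone. Origin at the centre of its underside.
- weight_small: Chrome knob weight, 200 g, 28 mm across, 50 mm high, loose on the bench beside the bed; leave it alone. Origin at the centre of its underside.
- console: Beige wedge-shaped console fixed to the bench, 120 mm deep (x), 150 mm wide (y), top sloping up by 15 degrees towards its +x from 20 mm to 52 mm height. Origin at the centre of its underside. Two large keys sit side by side on the slope: the green one at y = -35 mm, the grey one at y = +35 mm.
- key_read_top (a point): Centre of the top face of the green (reading) key, which is 46 mm up the slope by 52 mm across and stands 9 mm proud of the slope (it goes down 5 mm); z is the outward normal, tilted 15 degrees from vertical.
- key_read (a joint): Travel of the green key into the console along its normal: 0 up, 0.005 m fully down; spring return, about 2 N to start and 6 N fully down, with a hard stop there. It counts as pressed beyond 0.003 m.
- key_zero (a joint): Travel of the grey (zero) key, same make, 0 to 0.005 m; leave it alone.
Mind the look-alikes: they are no part of the job. What is shaped like the block2 but pink is not meant.

How it is judged:
By the outcome, as a careful person would: the job done as asked, in the order asked, and still so for the second after the job is handed in, with the robot touching nothing.
It also fails if it takes over 45 s, if anything falls off the work surface, if the arm or the gripper's body presses on something with over 40 N, if the wrist force passes 120 N, or if a joint passes its speed limit or range.

### The arm

A 6-joint arm with a two-finger parallel gripper is mounted at the origin on the work surface. World frame = base frame: x ahead of the robot, y to its left, z up, the work surface at z = 0. Lengths are in m, angles in rad, forces in N, time in s.
With the tool pointing down it reaches from about 0.35 to 0.775 m from the base axis. Payload 5.5 kg.
Tool frame: the origin (TCP) lies midway between the tips of the shut fingers; the grasp point (between the pads) lies 19 mm behind it; z points along the fingers, y is the line along which they close (so a half turn about z gives the same grasp; the last joint's range is limited). The gripper opens to 85 mm and grips with 20 to 120 N. Pads are 22 mm wide; open, the fingers measure 114 mm over their backs; the gripper's body (76 mm by 85 mm) begins 54 mm behind the grasp point. The pads swing forward as they close: fully open they stand 13 mm farther back than shut.
Start: joints at [-1.246, 0.313, 0.046, 1.304, 0, 1.431], TCP at [0.258, -0.514, 0.231] pointing down, gripper open.
Joint ranges: [-2.76, 2.76], [-0.86, 1.69], [-1.03, 1.26], [-2.2, 2.34], [-1.47, 1.5], [-3.14, 3.14]. Speed limits (rad/s): [2.57, 2.57, 3.14, 3.14, 3.14, 3.14].

### API

Orientations are given as a unit quaternion [w, x, y, z].
In Python, from workcell import env gives the robot as it stands. The module is installed in compiled form; this text tells all that it offers.
- The arm moves only by the tool servo_tool, never from a script. Its argument "increments" is a list of rows, each an object of numbers: "grip": the closure, from 0 (fully open) to 1 (shut); "x", "y", "z": the shift along the tool's x, y, z in mm; "roll": the turn about the tool's z in degrees. In form: [{"grip": .., "x": .., "y": .., "z": .., "roll": ..}, ...]. A call has 1 to 5 rows; each row shifts and turns the commanded pose from where the row before left it, along the tool's axes as they then stand; what a row does not reach is not made up. A row lasts 1/12 s, in which the tool goes at most 41.7 mm and 7.16 degrees, less where a joint would pass 70% of its speed; a pose out of reach is approached as far as the arm can. A call is refused whole if a number of a shift passes 41.7 or a number of a turn 7.16, either way. A call with a gripper value outside its range is refused whole. The fingers move at their own pace and stop on an object; "grip_force" is the grip in N (left out, the last holds). Time passes only in rows, so rows that do not move let the fingers close. It gives the time, the measured TCP pose, the force, the opening and the grip force at its end, in the units of the state.
- env.get_state(): the state, without advancing time (a new reading comes with each control period).
- env.read_camera(name): name is "scene" or "top" or "wrist"; returns the picture (480x640x3 uint8, red, green, blue); there is no depth.
- env.get_calibration(name): a dict with "vertical_fov" (degrees; the focal length in pixels is half the picture's height over the tangent of half this angle, whatever the lens; pixels are square), "cx", "cy" (the principal point, pixels), "rvec" (rotation vector, rad) and "tvec" (3), from world to camera coordinates, as OpenCV has them; the wrist camera has in their place "tool_from_camera" (4x4, takes a point from camera to tool coordinates, whose origin is the TCP and whose axes are the flange's). Camera axes: x right, y down, z forward; pixel columns grow to the right and rows downward; lengths in m; the calibration is good to about 2 mm. A picture is of the moment at which its call begins: read the wrist's pose just before it. get_calibration takes no time and is no camera call.
- env.hand_in(): hands the job in; it is judged then, once.
The state is a dict: "clock": time; "joint_pos": joint angles; "qvel": joint speeds; "tau": joint torques, N m; "tcp_pos": TCP position; "orientation": TCP orientation; "wrist_force": force on the tool from outside, world axes, zero at the start; "ft_torque": the same for the moment, N m; "finger_gap": finger opening in m; "grip_force": force on a finger pad.
Only numpy, scipy, OpenCV 4.12 (cv2) and the standard library are available. Lean on these libraries where they do the work, as an engineer would, in place of code of your own. Each camera call takes 0.05 s, during which the arm holds its last target. There are 200 camera calls.

## Working session

There is one attempt and no reset: what is moved stays moved. The work goes in short steps, Python scripts to look and compute and a tool call to move; the robot and the scene stay as the last step left them, time stands still between calls to the robot, and variables do not carry over. Pictures are saved under pics/ and viewed, at most 10 in all, crops included, and the job is handed in when it is done.

Besides the shell and the picture viewer there is one more tool, called as a command line: name --argument value ..., lists and objects as JSON in quotes. servo_tool: Moves the arm, as the interface text tells. Its arguments: {"type":"object","properties":{"increments":{"type":"array"},"grip_force":{"type":"number"}},"required":["increments"]}

```bash
mkdir -p pics
python3 - <<'E'
from workcell import env
import cv2
for n in ("scene","top"):
    cv2.imwrite(f"pics/{n}0.png",cv2.cvtColor(env.read_camera(n),cv2.COLOR_RGB2BGR))
    print(n,env.get_calibration(n))
print(env.get_calibration("wrist"))
print(env.get_state())
E
```

```text
scene {'vertical_fov': 44.14692844398199, 'cx': 331.92650061017093, 'cy': 241.44506156891893, 'rvec': array([ 1.86382423,  1.55947944, -0.68235836]), 'tvec': array([-0.23810145, -0.29903254,  1.46013587])}
top {'vertical_fov': 52.378683557677846, 'cx': 324.6413038892471, 'cy': 246.40726014450212, 'rvec': array([ 2.16645685, -2.15345597,  0.14966139]), 'tvec': array([0.12084471, 0.57827746, 0.79648922])}
{'vertical_fov': 68.05943379053795, 'cx': 316.76417808480124, 'cy': 241.15339174306757, 'tool_from_camera': array([[ 3.28407113e-04, -9.53965445e-01, -2.99916358e-01,
         7.71183322e-02],
       [ 9.99999369e-01, -8.82176240e-06,  1.12305499e-03,
        -6.77535809e-05],
       [-1.07400145e-03, -2.99916537e-01,  9.53964841e-01,
        -1.42340216e-01],
       [ 0.00000000e+00,  0.00000000e+00,  0.00000000e+00,
         1.00000000e+00]])}
{'clock': 0.1, 'joint_pos': array([-1.24561195e+00,  3.13913786e-01,  4.51213769e-02,  1.30358774e+00,
        1.38116997e-05,  1.43120709e+00]), 'qvel': array([-0.00127437, -0.00232052,  0.0016272 , -0.00180824,  0.00022938,
        0.00029744]), 'tau': array([ 1.82174281e-03, -4.81729174e+01,  2.99241990e+01,  1.28506799e-02,
       -1.58826138e-04, -1.47849136e-05]), 'tcp_pos': array([ 0.25758709, -0.51358921,  0.23051635]), 'orientation': array([-7.89145557e-04,  9.73119181e-01,  2.30300745e-01, -6.65060328e-05]), 'wrist_force': array([-0.05065748,  0.81634378,  0.17818378]), 'ft_torque': array([-0.03302072, -0.06043499,  0.03398134]), 'grip_force': 0.0, 'finger_gap': 0.0855799364732831}
```

View pics/top0.png

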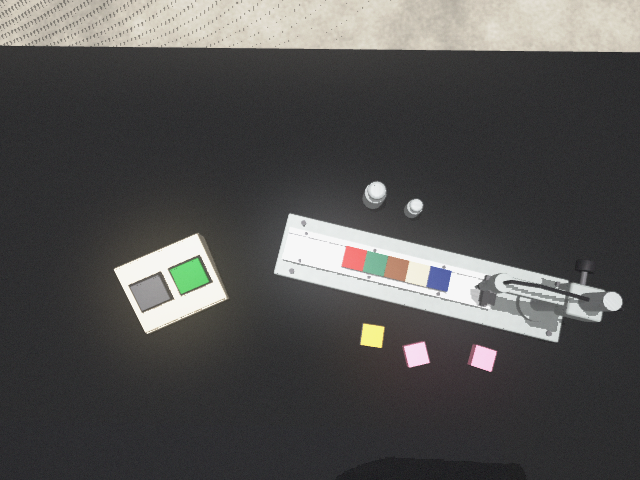

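View pics/scene0.png

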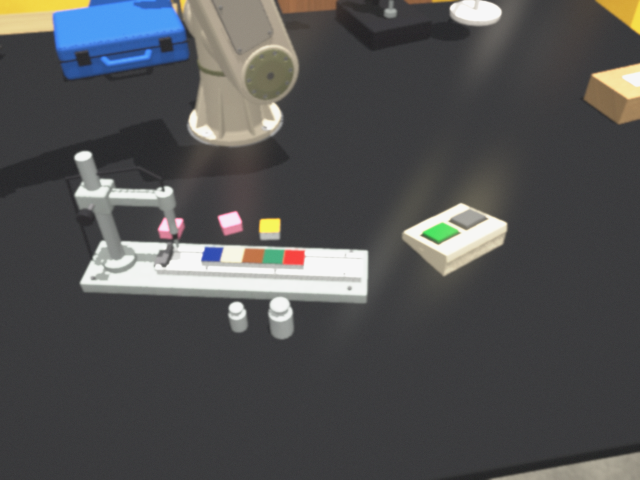

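Top view: the row runs red (355,258), green, brown, cream, blue (438,279), with the stop to the right. The console's green key is at (189,275) and the grey key at (151,291). The pink and yellow look-alikes are at the bottom and the weights are above the bed. The scene view shows the same layout, with the arm clear of it.

```bash
cat > h.py <<'E'
from workcell import env
import cv2, numpy as np
def cal(n):
    c=env.get_calibration(n); f=240/np.tan(np.radians(c["vertical_fov"]/2))
    return np.array([[f,0,c["cx"]],[0,f,c["cy"]],[0,0,1]]),cv2.Rodrigues(c["rvec"])[0],c["tvec"]
def ray(n,uv):
    K,R,t=cal(n); return -R.T@t, R.T@np.linalg.inv(K)@np.array([*uv,1.])
def onz(n,uv,z):
    o,d=ray(n,uv); return o+d*(z-o[2])/d[2]
def tri(a,b):
    (o1,d1),(o2,d2)=ray("top",a),ray("scene",b)
    s=np.linalg.lstsq(np.c_[d1,-d2],o2-o1,rcond=None)[0]
    p,q=o1+s[0]*d1,o2+s[1]*d2
    return (p+q)/2,np.linalg.norm(p-q)
H={"red":[(0,8),(170,180)],"green":[(68,92)],"brown":[(8,18)],"blue":[(110,128)],"key":[(50,66)]}
def blob(img,name,box,smin=110):
    hsv=cv2.cvtColor(img,cv2.COLOR_RGB2HSV); m=np.zeros(img.shape[:2],np.uint8)
    for a,b in H[name]: m|=cv2.inRange(hsv,(a,smin,40),(b,255,255))
    k=np.zeros_like(m); x0,y0,x1,y1=box; k[y0:y1,x0:x1]=m[y0:y1,x0:x1]
    c=max(cv2.findContours(k,0,1)[0],key=cv2.contourArea)
    M=cv2.moments(c); return np.array([M["m10"],M["m01"]])/M["m00"],M["m00"],cv2.minAreaRect(c)
E
python3 - <<'E'
from h import *
T=cv2.cvtColor(cv2.imread("pics/top0.png"),4);S=cv2.cvtColor(cv2.imread("pics/scene0.png"),4)
hs=cv2.cvtColor(T,cv2.COLOR_RGB2HSV)
for p in [(355,258),(375,263),(396,269),(418,273),(438,279),(189,275)]: print(p,hs[p[1],p[0]])
hs=cv2.cvtColor(S,cv2.COLOR_RGB2HSV)
for p in [(294,258),(274,257),(254,256),(212,254),(440,233)]: print(p,hs[p[1],p[0]])
for n in ("red","green","brown","blue","key"):
    try:
        bt=(150,240,225,310) if n=="key" else (320,235,460,300)
        bs=(400,215,470,250) if n=="key" else (190,240,315,275)
        a,aa,r=blob(T,n,bt);b,ba,_=blob(S,n,bs)
        p,e=tri(a,b)
        print(n,a.round(1),aa,b.round(1),ba,"tri",p.round(4),e.round(4),"plane",onz("top",a,.054 if n!="key" else .045).round(4),[onz("top",q,.054 if n!="key" else .045).round(3)[:2].tolist() for q in cv2.boxPoints(r)])
    except Exception as x: print(n,x)
E
```

```text
(355, 258) [  0 128 244]
(375, 263) [ 76  81 185]
(396, 269) [ 11 103 189]
(418, 273) [ 25  18 243]
(438, 279) [115 120 168]
(189, 275) [ 63 123 217]
(294, 258) [  1 187 247]
(274, 257) [ 76 141 175]
(254, 256) [ 11 157 193]
(212, 254) [113 180 177]
(440, 233) [ 63 156 227]
red [354.  258.1] 395.5 [293.4 257.1] 259.5 tri [0.5561 0.0753 0.0519] 0.0001 plane [0.5559 0.0755 0.054 ] [[0.543, 0.097], [0.577, 0.089], [0.569, 0.054], [0.535, 0.063]]
green max() iterable argument is empty
brown max() iterable argument is empty
blue [438.8 278.4] 380.0 [211.6 254. ] 198.5 tri [ 0.5231 -0.0655  0.0524] 0.0006 plane [ 0.523  -0.0654  0.054 ] [[0.509, -0.045], [0.544, -0.053], [0.537, -0.086], [0.503, -0.078]]
key [189.  275.4] 776.0 [439.7 232.2] 342.0 tri [0.5265 0.3521 0.0393] 0.0005 plane [0.5261 0.3509 0.045 ] [[0.536, 0.384], [0.557, 0.338], [0.516, 0.318], [0.495, 0.364]]
```

Red to blue measures 144.7 mm (144 expected) and the triangulated heights agree. I'll raise the tool, shut the gripper and start turning it into line with the rail.

servo_tool --increments '[{"grip": 1,"x": 0,"y": 0,"z": -16,"roll": -7},{"grip": 1,"x": 0,"y": 0,"z": -16,"roll": -7},{"grip": 1,"x": 0,"y": 0,"z": -16,"roll": -7},{"grip": 1,"x": 0,"y": 0,"z": -16,"roll": -7},{"grip": 1,"x": 0,"y": 0,"z": -16,"roll": -7}]' --grip_force 20

```text
clock: 0.52
tcp_pos: [0.2576, -0.5137, 0.3115]
orientation: [-0.001, 0.857, 0.515, 0.0]
wrist_force: [0.4, -0.3, 0.1]
finger_gap: 0.0254
grip_force: 0.0
```

servo_tool --increments '[{"grip": 1,"x": 0,"y": 0,"z": 0,"roll": -7},{"grip": 1,"x": 0,"y": 0,"z": 0,"roll": -7},{"grip": 1,"x": 0,"y": 0,"z": 0,"roll": -1.3}]'

```text
clock: 0.77
tcp_pos: [0.2577, -0.514, 0.3112]
orientation: [-0.0, 0.782, 0.623, 0.0]
wrist_force: [0.4, -0.3, -0.3]
finger_gap: -0.0
grip_force: 0.0
```

servo_tool --increments '[{"grip": 1,"x": 39,"y": 10,"z": 0,"roll": 0},{"grip": 1,"x": 39,"y": 10,"z": 0,"roll": 0},{"grip": 1,"x": 39,"y": 10,"z": 0,"roll": 0},{"grip": 1,"x": 39,"y": 10,"z": 0,"roll": 0},{"grip": 1,"x": 39,"y": 10,"z": 0,"roll": 0}]'

```text
clock: 1.18
tcp_pos: [0.3507, -0.3335, 0.3107]
orientation: [-0.0, 0.784, 0.621, 0.0]
wrist_force: [1.0, 0.9, -0.2]
finger_gap: -0.0002
grip_force: 0.0
```

servo_tool --increments '[{"grip": 1,"x": 39,"y": 0,"z": 0,"roll": 0},{"grip": 1,"x": 39,"y": 0,"z": 0,"roll": 0},{"grip": 1,"x": 39,"y": 0,"z": 0,"roll": 0},{"grip": 1,"x": 39,"y": 0,"z": 0,"roll": 0},{"grip": 1,"x": 39,"y": 0,"z": 0,"roll": 0}]'

```text
clock: 1.6
tcp_pos: [0.3943, -0.1434, 0.3109]
orientation: [-0.0, 0.784, 0.621, -0.0]
wrist_force: [0.1, -0.5, 0.3]
finger_gap: -0.0001
grip_force: 0.0
```

servo_tool --increments '[{"grip": 1,"x": 37,"y": 13,"z": 0,"roll": 0},{"grip": 1,"x": 37,"y": 13,"z": 0,"roll": 0},{"grip": 1,"x": 37,"y": 13,"z": 0,"roll": 0},{"grip": 1,"x": 37,"y": 13,"z": 0,"roll": 0},{"grip": 1,"x": 37,"y": 13,"z": 0,"roll": 0}]'

```text
clock: 2.02
tcp_pos: [0.5001, 0.0221, 0.3109]
orientation: [-0.0, 0.784, 0.621, -0.0]
wrist_force: [1.1, -0.3, 0.5]
finger_gap: -0.0002
grip_force: 0.0
```

servo_tool --increments '[{"grip": 1,"x": 36,"y": 14,"z": 0,"roll": 0},{"grip": 1,"x": 36,"y": 14,"z": 0,"roll": 0},{"grip": 1,"x": 37,"y": 14,"z": 30,"roll": 0},{"grip": 1,"x": 0,"y": 0,"z": 35,"roll": 0},{"grip": 1,"x": 0,"y": 0,"z": 35,"roll": 0}]'

```text
clock: 2.43
tcp_pos: [0.563, 0.1136, 0.2146]
orientation: [0.0, 0.783, 0.622, 0.001]
wrist_force: [0.3, -0.2, -1.1]
finger_gap: -0.0
grip_force: 0.0
```

servo_tool --increments '[{"grip": 1,"x": 0,"y": 0,"z": 35,"roll": 0},{"grip": 1,"x": 0,"y": 0,"z": 35,"roll": 0},{"grip": 1,"x": 0,"y": 0,"z": 35,"roll": 0},{"grip": 1,"x": 0,"y": 0,"z": 0,"roll": 0}]'

```text
clock: 2.77
tcp_pos: [0.5559, 0.1112, 0.1034]
orientation: [-0.004, 0.784, 0.621, -0.006]
wrist_force: [-1.9, 0.4, -1.0]
finger_gap: 0.0002
grip_force: 0.0
```

Run:
```python
from h import *
s=env.get_state(); print(s["tcp_pos"],s["orientation"],s["wrist_force"])
W=env.read_camera("wrist"); T=env.read_camera("top")
cv2.imwrite("pics/w1.png",cv2.cvtColor(W,4));cv2.imwrite("pics/t1.png",cv2.cvtColor(T,4))
t=cv2.resize(T[200:350,250:570],None,fx=2,fy=2,interpolation=2)
w=cv2.resize(W,(640,480))[:, :]
cv2.imwrite("pics/v1.png",cv2.cvtColor(np.vstack([t,cv2.resize(w,(400,300)) if 0 else np.pad(cv2.resize(w,(400,300)),((0,0),(0,240),(0,0)))]),4))
```

```text
[0.55593875 0.11117531 0.10342045] [-0.00390515  0.78366047  0.62115151 -0.00564046] [-1.87996379  0.36223377 -0.99647363]
```

View pics/v1.png

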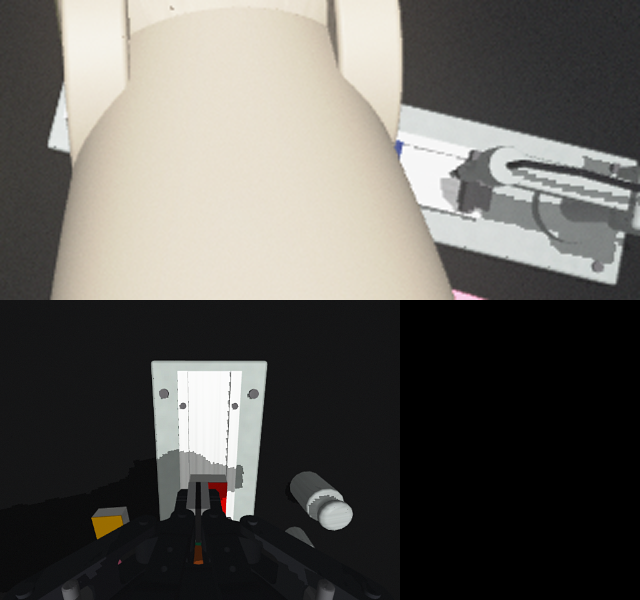

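Wrist view: the shut fingers stand just behind the red block (about (220,495)) and left of the rail's centre line (column 210). The tool fell about 8 mm short sideways, so I'll check the joints.

Run:
```python
from h import *
s=env.get_state(); print({k:np.round(s[k],4) for k in("clock","joint_pos","qvel","tcp_pos","wrist_force","ft_torque")})
```

```text
{'clock': np.float64(2.8667), 'joint_pos': array([ 5.5700e-02,  3.7260e-01, -1.7390e-01,  1.0284e+00, -1.0000e-04,
        1.8561e+00]), 'qvel': array([-0.001 , -0.0413,  0.0729,  0.0092,  0.0012, -0.0067]), 'tcp_pos': array([0.5604, 0.1114, 0.1101]), 'wrist_force': array([0.9494, 0.0406, 0.5388]), 'ft_torque': array([ 0.0188,  0.0226, -0.0566])}
```

servo_tool --increments '[{"grip": 1,"x": 0,"y": 0,"z": 0,"roll": 0}]'

```text
clock: 2.95
tcp_pos: [0.5631, 0.1115, 0.113]
orientation: [0.001, 0.783, 0.622, 0.001]
wrist_force: [0.8, -0.7, -0.2]
finger_gap: -0.0003
grip_force: 0.0
```

servo_tool --increments '[{"grip": 1,"x": 8,"y": 1,"z": 0,"roll": 0},{"grip": 1,"x": 0,"y": 0,"z": 15,"roll": 0},{"grip": 1,"x": 0,"y": 0,"z": 15,"roll": 0},{"grip": 1,"x": 0,"y": 0,"z": 0,"roll": 0},{"grip": 1,"x": 0,"y": 0,"z": 0,"roll": 0}]'

```text
clock: 3.37
tcp_pos: [0.5653, 0.1194, 0.0824]
orientation: [0.0, 0.783, 0.622, 0.001]
wrist_force: [-0.9, 0.6, -0.2]
finger_gap: -0.0002
grip_force: 0.0
```

servo_tool --increments '[{"grip": 1,"x": 0,"y": 0,"z": 0,"roll": 0},{"grip": 1,"x": 0,"y": 0,"z": 0,"roll": 0}]'

```text
clock: 3.53
tcp_pos: [0.5658, 0.1192, 0.0828]
orientation: [0.001, 0.783, 0.622, 0.001]
wrist_force: [0.1, 1.1, 0.5]
finger_gap: 0.0001
grip_force: 0.0
```

```bash
cat > rail.py <<'E'
from h import *
u=np.array([-.2274,-.9738]); b5=np.array([.5560,.0754])
def show():
    s=env.get_state(); d=s["tcp_pos"][:2]-b5; q=s["orientation"]
    h=np.degrees(2*np.arctan2(q[2],q[1]))
    print("clock",s["clock"],"tcp",s["tcp_pos"].round(4),"behind b5 centre mm",(-d@u*1e3).round(1),"lateral(tool y) mm",((d@np.array([.9738,-.2274]))*1e3).round(1),"heading",h.round(2),"F",s["wrist_force"].round(1))
E
python3 -c "from rail import *; show()"
```

```text
clock 3.5333 tcp [0.5658 0.1192 0.0828] behind b5 centre mm 44.9 lateral(tool y) mm -0.4 heading 76.93 F [0.1 1.1 0.5]
```

servo_tool --increments '[{"grip": 1,"x": 0,"y": 0.4,"z": 15,"roll": 0},{"grip": 1,"x": 0,"y": 0,"z": 15,"roll": 0},{"grip": 1,"x": 0,"y": 0,"z": 9,"roll": 0},{"grip": 1,"x": 0,"y": 0,"z": 0,"roll": 0},{"grip": 1,"x": 0,"y": 0,"z": 0,"roll": 0}]'

```text
clock: 3.95
tcp_pos: [0.5648, 0.1189, 0.0422]
orientation: [-0.0, 0.783, 0.622, -0.0]
wrist_force: [0.7, -0.2, 0.7]
finger_gap: -0.0002
grip_force: 0.0
```

Run:
```python
from rail import *
show()
T=cv2.cvtColor(cv2.imread("pics/top0.png"),4)
g=cv2.cvtColor(T,cv2.COLOR_RGB2GRAY); m=cv2.inRange(g,120,255); m[:205]=0; m[:,:260]=0; m[345:]=0;m[300:,:450]=0
m=cv2.morphologyEx(m,cv2.MORPH_CLOSE,np.ones((5,5)))
c=max(cv2.findContours(m,0,1)[0],key=cv2.contourArea)[:,0]
P=np.array([onz("top",p,.024)[:2] for p in c]); s=(P-b5)@u*1e3; l=(P-b5)@np.array([.9738,-.2274])*1e3
print("bed end s: ",[np.median(s[(abs(l-k)<4)&(s<-50)]).round(1) for k in(-45,-30,30,45)], "l range at s~0", l[abs(s)<30].min().round(1), l[abs(s)<30].max().round(1), "smax at l -45", s[abs(l+45)<6].max().round(1))
```

```text
clock 3.95 tcp [0.5648 0.1189 0.0422] behind b5 centre mm 44.4 lateral(tool y) mm -1.3 heading 76.93 F [ 0.7 -0.2  0.7]
bed end s:  [np.float64(-128.0), np.float64(-127.8), np.float64(-127.4), np.float64(-127.4)] l range at s~0 -55.1 54.5 smax at l -45 369.8
```

The bed end puts block 5 at station x = -92.3 mm, so about 60 mm of travel is needed. That lies within the 57–92 mm range, and the far end of the bed agrees to about 2 mm. I'll approach gently.

servo_tool --increments '[{"grip": 1,"x": -4,"y": 1,"z": -1,"roll": 0},{"grip": 1,"x": -4,"y": 0,"z": 0,"roll": 0},{"grip": 1,"x": -3,"y": 0,"z": 0,"roll": 0},{"grip": 1,"x": -1.5,"y": 0,"z": 0,"roll": 0},{"grip": 1,"x": -1,"y": 0,"z": 0,"roll": 0}]'

```text
clock: 4.37
tcp_pos: [0.563, 0.1051, 0.0435]
orientation: [0.0, 0.783, 0.622, 0.0]
wrist_force: [-0.4, 0.3, 1.2]
finger_gap: -0.0003
grip_force: 0.0
```

servo_tool --increments '[{"grip": 1,"x": -1,"y": 0,"z": 0,"roll": 0},{"grip": 1,"x": -1,"y": 0,"z": 0,"roll": 0},{"grip": 1,"x": -1,"y": 0,"z": 0,"roll": 0},{"grip": 1,"x": -1,"y": 0,"z": 0,"roll": 0},{"grip": 1,"x": -1.5,"y": 0,"z": 0,"roll": 0}]'

```text
clock: 4.78
tcp_pos: [0.5621, 0.1006, 0.0434]
orientation: [0.0, 0.783, 0.622, 0.001]
wrist_force: [-0.2, 2.9, 2.5]
finger_gap: -0.0002
grip_force: 1.5
```

servo_tool --increments '[{"grip": 1,"x": -2,"y": 0,"z": 0,"roll": 0},{"grip": 1,"x": -2,"y": 0,"z": 0,"roll": 0},{"grip": 1,"x": -2,"y": 0,"z": 0,"roll": 0},{"grip": 1,"x": -2,"y": 0,"z": 0,"roll": 0},{"grip": 1,"x": -2,"y": 0,"z": 0,"roll": 0}]'

```text
clock: 5.2
tcp_pos: [0.5594, 0.0902, 0.0431]
orientation: [0.0, 0.783, 0.622, 0.0]
wrist_force: [0.3, 3.2, 2.5]
finger_gap: 0.0001
grip_force: 1.5
```

```bash
python3 -c "from rail import *; show()"
```

```text
clock 5.2 tcp [0.5594 0.0902 0.0431] behind b5 centre mm 15.2 lateral(tool y) mm -0.1 heading 76.93 F [0.3 3.2 2.5]
```

Contact is steady at about 3 N with the row moving. About 47 mm are left.

servo_tool --increments '[{"grip": 1,"x": -2.5,"y": 0,"z": 0,"roll": 0},{"grip": 1,"x": -3,"y": 0,"z": 0,"roll": 0},{"grip": 1,"x": -3,"y": 0,"z": 0,"roll": 0},{"grip": 1,"x": -3,"y": 0,"z": 0,"roll": 0},{"grip": 1,"x": -3,"y": 0,"z": 0,"roll": 0}]'

```text
clock: 5.62
tcp_pos: [0.5561, 0.076, 0.0431]
orientation: [0.0, 0.783, 0.622, -0.0]
wrist_force: [1.0, 3.2, 2.4]
finger_gap: 0.0
grip_force: 1.5
```

servo_tool --increments '[{"grip": 1,"x": -3,"y": 0,"z": 0,"roll": 0},{"grip": 1,"x": -3,"y": 0,"z": 0,"roll": 0},{"grip": 1,"x": -3,"y": 0,"z": 0,"roll": 0},{"grip": 1,"x": -3,"y": 0,"z": 0,"roll": 0},{"grip": 1,"x": -3,"y": 0,"z": 0,"roll": 0}]'

```text
clock: 6.03
tcp_pos: [0.5526, 0.0614, 0.0431]
orientation: [0.0, 0.783, 0.622, -0.0]
wrist_force: [-0.3, 2.4, 1.9]
finger_gap: -0.0002
grip_force: 1.5
```

servo_tool --increments '[{"grip": 1,"x": -2,"y": 0,"z": 0,"roll": 0},{"grip": 1,"x": -2,"y": 0,"z": 0,"roll": 0},{"grip": 1,"x": -2,"y": 0,"z": 0,"roll": 0},{"grip": 1,"x": -1.5,"y": 0,"z": 0,"roll": 0},{"grip": 1,"x": -1,"y": 0,"z": 0,"roll": 0}]'

```text
clock: 6.45
tcp_pos: [0.5507, 0.0532, 0.0431]
orientation: [0.0, 0.783, 0.622, -0.0]
wrist_force: [0.6, 3.5, 1.9]
finger_gap: 0.0
grip_force: 1.4
```

```bash
python3 -c "from rail import *; show()"
```

```text
clock 6.45 tcp [0.5507 0.0532 0.0431] behind b5 centre mm -22.8 lateral(tool y) mm -0.1 heading 76.92 F [0.6 3.5 1.9]
```

servo_tool --increments '[{"grip": 1,"x": -1,"y": 0,"z": 0,"roll": 0},{"grip": 1,"x": -1,"y": 0,"z": 0,"roll": 0},{"grip": 1,"x": -1,"y": 0,"z": 0,"roll": 0},{"grip": 1,"x": -1,"y": 0,"z": 0,"roll": 0},{"grip": 1,"x": -1,"y": 0,"z": 0,"roll": 0}]'

```text
clock: 6.87
tcp_pos: [0.5496, 0.0485, 0.0431]
orientation: [0.0, 0.783, 0.622, -0.0]
wrist_force: [0.6, 2.5, 1.7]
finger_gap: 0.0
grip_force: 1.4
```

servo_tool --increments '[{"grip": 1,"x": -0.6,"y": 0,"z": 0,"roll": 0},{"grip": 1,"x": -0.6,"y": 0,"z": 0,"roll": 0},{"grip": 1,"x": -0.6,"y": 0,"z": 0,"roll": 0}]'

```text
clock: 7.12
tcp_pos: [0.5493, 0.0469, 0.0431]
orientation: [-0.0, 0.783, 0.622, 0.0]
wrist_force: [1.3, 4.6, 2.0]
finger_gap: 0.0001
grip_force: 2.5
```

servo_tool --increments '[{"grip": 1,"x": -0.6,"y": 0,"z": 0,"roll": 0},{"grip": 1,"x": -0.6,"y": 0,"z": 0,"roll": 0},{"grip": 1,"x": -0.6,"y": 0,"z": 0,"roll": 0}]'

```text
clock: 7.37
tcp_pos: [0.5493, 0.0468, 0.0432]
orientation: [-0.001, 0.783, 0.622, 0.002]
wrist_force: [2.2, 10.2, 1.0]
finger_gap: -0.0001
grip_force: 5.3
```

Force rose to 10 N with no further motion, so it is blocked, which suggests the stop. I'll check by image before backing off.

Run:
```python
from rail import *
show()
S=env.read_camera("scene"); cv2.imwrite("pics/s2.png",cv2.cvtColor(S,4))
S0=cv2.cvtColor(cv2.imread("pics/scene0.png"),4)
for nm,I,bx in (("before",S0,(190,240,315,275)),("now",S,(120,235,315,285))):
    for n in("red","blue"):
        try:
            c,a,_=blob(I,n,bx); p=onz("scene",c,.054)[:2]; print(nm,n,c.round(1),a,p.round(4),"s",((p-b5)@u*1e3).round(1),"l",((p-b5)@np.array([.9738,-.2274])*1e3).round(1))
        except Exception as e: print(nm,n,e)
st=b5+u*(.350-.1277)
K,R,t=cal("scene")
print("stop est px",cv2.projectPoints(np.array([[*st,.034],[*st,.052]]),R,t,K,None)[0][:,0].round(1).tolist())
cv2.imwrite("pics/s2c.png",cv2.cvtColor(cv2.resize(S[140:310,70:320],None,fx=3.2,fy=3.2,interpolation=2),4))
```

```text
clock 7.3667 tcp [0.5493 0.0468 0.0432] behind b5 centre mm -29.4 lateral(tool y) mm -0.0 heading 76.99 F [ 2.2 10.2  1. ]
before red [293.4 257.1] 259.5 [0.5583 0.075 ] s -0.2 l 2.3
before blue [211.6 254. ] 198.5 [ 0.5249 -0.0651] s 143.9 l 1.7
now red [258.9 256. ] 228.0 [0.5447 0.0162] s 60.2 l 2.5
now blue [178.1 253.3] 195.0 [ 0.5125 -0.123 ] s 203.1 l 2.8
stop est px [[169.9, 259.9], [167.9, 252.6]]
```

View pics/s2c.png

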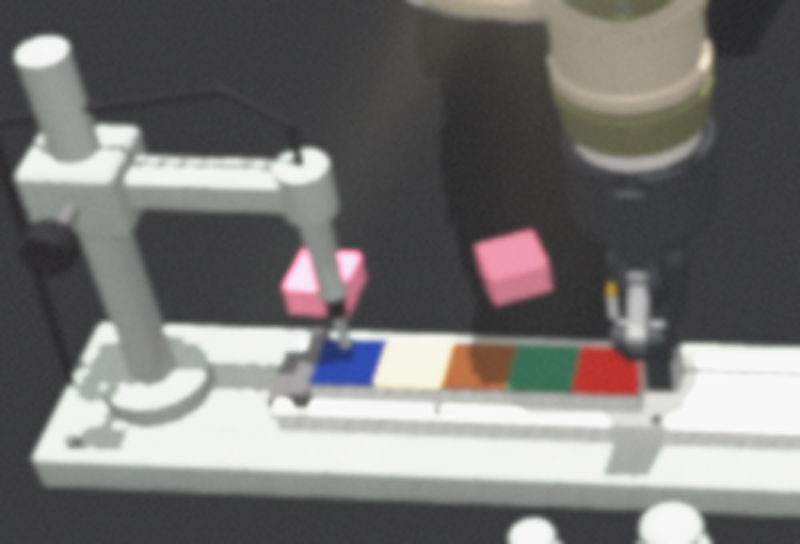

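The picture shows the row tight, with the blue block against the dark stop under the probe and the fingers at the red block's back. The scene camera gives 60.2 mm of travel against the 60.3 mm expected, and no gaps show. I'll back straight off, lift, and go to the green key.

servo_tool --increments '[{"grip": 1,"x": 2,"y": 0,"z": 0,"roll": 0},{"grip": 1,"x": 6,"y": 0,"z": 0,"roll": 0},{"grip": 1,"x": 14,"y": 0,"z": 0,"roll": 0},{"grip": 1,"x": 0,"y": 0,"z": -20,"roll": 0},{"grip": 1,"x": 0,"y": 0,"z": -30,"roll": 0}]'

```text
clock: 7.83
tcp_pos: [0.5508, 0.0667, 0.0903]
orientation: [-0.002, 0.783, 0.622, -0.003]
wrist_force: [1.6, 0.4, -0.1]
finger_gap: -0.0
grip_force: 0.0
```

servo_tool --increments '[{"grip": 1,"x": 0,"y": 0,"z": -30,"roll": 0},{"grip": 1,"x": 33,"y": -12,"z": -10,"roll": 0},{"grip": 1,"x": 33,"y": -12,"z": 0,"roll": 0},{"grip": 1,"x": 33,"y": -12,"z": 0,"roll": 0},{"grip": 1,"x": 33,"y": -12,"z": 0,"roll": 0}]'

```text
clock: 8.25
tcp_pos: [0.5367, 0.2066, 0.1334]
orientation: [0.001, 0.783, 0.621, -0.0]
wrist_force: [0.5, 0.6, -0.3]
finger_gap: 0.0001
grip_force: 0.0
```

servo_tool --increments '[{"grip": 1,"x": 33,"y": -12,"z": 0,"roll": 0},{"grip": 1,"x": 33,"y": -12,"z": 0,"roll": 0},{"grip": 1,"x": 33,"y": -12,"z": 0,"roll": 0},{"grip": 1,"x": 33,"y": -12,"z": 0,"roll": 0},{"grip": 1,"x": 0,"y": 0,"z": 0,"roll": 7}]'

```text
clock: 8.67
tcp_pos: [0.5187, 0.3506, 0.1325]
orientation: [-0.0, 0.818, 0.575, 0.0]
wrist_force: [1.4, -0.7, 0.1]
finger_gap: 0.0001
grip_force: 0.0
```

servo_tool --increments '[{"grip": 1,"x": 0,"y": 0,"z": 0,"roll": 7},{"grip": 1,"x": 0,"y": 0,"z": 0,"roll": 7},{"grip": 1,"x": 0,"y": 0,"z": 0,"roll": 7},{"grip": 1,"x": 0,"y": 0,"z": 0,"roll": 7},{"grip": 1,"x": 0,"y": 0,"z": 0,"roll": 7}]'

```text
clock: 9.08
tcp_pos: [0.5197, 0.3449, 0.1325]
orientation: [0.001, 0.955, 0.297, -0.001]
wrist_force: [0.2, -0.7, 0.4]
finger_gap: 0.0001
grip_force: 0.0
```

servo_tool --increments '[{"grip": 1,"x": 0,"y": 0,"z": 0,"roll": 7},{"grip": 1,"x": 0,"y": 0,"z": 0,"roll": 3},{"grip": 1,"x": 0,"y": 0,"z": 0,"roll": 0},{"grip": 1,"x": 0,"y": 0,"z": 0,"roll": 0}]'

```text
clock: 9.42
tcp_pos: [0.5227, 0.3391, 0.1327]
orientation: [-0.002, 0.975, 0.221, -0.001]
wrist_force: [0.5, 0.5, 0.0]
finger_gap: 0.0001
grip_force: 0.0
```

Run:
```python
from rail import *
s=env.get_state(); q=s["orientation"]; h=2*np.arctan2(q[2],q[1]); d=np.array([.519,.348])-s["tcp_pos"][:2]
print(s["clock"],s["tcp_pos"].round(4),np.degrees(h).round(1),"need x,y",(1e3*d@np.array([np.cos(h),np.sin(h)])).round(1),(1e3*d@np.array([np.sin(h),-np.cos(h)])).round(1))
S=env.read_camera("scene"); W=env.read_camera("wrist")
for n in("red","blue"):
    c,a,_=blob(S,n,(120,235,315,285)); p=onz("scene",c,.054)[:2]; print(n,c.round(1),"s",((p-b5)@u*1e3).round(1))
cv2.imwrite("pics/v3.png",cv2.cvtColor(np.hstack([cv2.resize(W,(400,300)),cv2.resize(S[190:310,70:230],(400,300),interpolation=2)]),4))
```

```text
9.4167 [0.5227 0.3391 0.1327] 25.5 need x,y 0.5 -9.6
red [259.9 255.8] s 58.7
blue [178.1 253.3] s 203.0
```

View pics/v3.png

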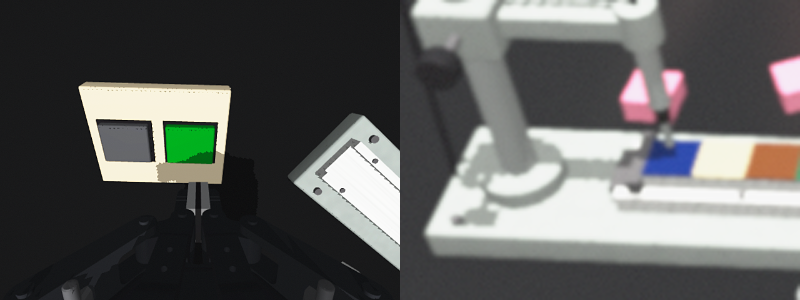

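Wrist view: the green key is at (190,143) and the fingers come down to its right, matching the computed -9.6 mm in tool y. The inset shows the blue block still at the stop after the release. I'll align and go down.

servo_tool --increments '[{"grip": 1,"x": 0.5,"y": -9.6,"z": 10,"roll": 0},{"grip": 1,"x": 0,"y": 0,"z": 20,"roll": 0},{"grip": 1,"x": 0,"y": 0,"z": 20,"roll": 0},{"grip": 1,"x": 0,"y": 0,"z": 15,"roll": 0},{"grip": 1,"x": 0,"y": 0,"z": 5,"roll": 0}]'

```text
clock: 9.93
tcp_pos: [0.5184, 0.3448, 0.0596]
orientation: [-0.003, 0.974, 0.225, -0.003]
wrist_force: [-0.1, -0.4, 0.0]
finger_gap: 0.0002
grip_force: 0.0
```

servo_tool --increments '[{"grip": 1,"x": 0,"y": 0,"z": 0,"roll": 0},{"grip": 1,"x": 0,"y": 0,"z": 0,"roll": 0},{"grip": 1,"x": 0,"y": 0,"z": 0,"roll": 0}]'

```text
clock: 10.18
tcp_pos: [0.5213, 0.3458, 0.0641]
orientation: [-0.004, 0.974, 0.225, -0.0]
wrist_force: [0.0, 0.3, 0.2]
finger_gap: -0.0005
grip_force: 0.0
```

servo_tool --increments '[{"grip": 1,"x": 0,"y": 0,"z": 3,"roll": 0},{"grip": 1,"x": 0,"y": 0,"z": 3,"roll": 0},{"grip": 1,"x": 0,"y": 0,"z": 2,"roll": 0},{"grip": 1,"x": 0,"y": 0,"z": 0,"roll": 0}]'

```text
clock: 10.52
tcp_pos: [0.5204, 0.3452, 0.0548]
orientation: [-0.004, 0.974, 0.225, -0.001]
wrist_force: [0.8, -1.5, -0.4]
finger_gap: -0.0001
grip_force: 0.0
```

servo_tool --increments '[{"grip": 1,"x": -2,"y": -1,"z": 2,"roll": 0},{"grip": 1,"x": 0,"y": 0,"z": 2,"roll": 0},{"grip": 1,"x": 0,"y": 0,"z": 1,"roll": 0},{"grip": 1,"x": 0,"y": 0,"z": 0,"roll": 0}]'

```text
clock: 10.85
tcp_pos: [0.5183, 0.3449, 0.0498]
orientation: [-0.004, 0.974, 0.225, -0.001]
wrist_force: [-0.1, -0.0, 0.2]
finger_gap: 0.0003
grip_force: 0.0
```

servo_tool --increments '[{"grip": 1,"x": 0,"y": 0,"z": 1,"roll": 0},{"grip": 1,"x": 0,"y": 0,"z": 1,"roll": 0},{"grip": 1,"x": 0,"y": 0,"z": 0,"roll": 0}]'

```text
clock: 11.1
tcp_pos: [0.5185, 0.345, 0.0479]
orientation: [-0.004, 0.974, 0.225, -0.001]
wrist_force: [-0.9, -0.2, -0.6]
finger_gap: 0.0001
grip_force: 0.0
```

servo_tool --increments '[{"grip": 1,"x": 0,"y": 0,"z": 1,"roll": 0},{"grip": 1,"x": 0,"y": 0,"z": 1,"roll": 0},{"grip": 1,"x": 0,"y": 0,"z": 0,"roll": 0}]'

```text
clock: 11.35
tcp_pos: [0.5184, 0.3449, 0.0459]
orientation: [-0.004, 0.974, 0.225, -0.001]
wrist_force: [-0.2, 0.3, -0.6]
finger_gap: 0.0002
grip_force: 0.0
```

servo_tool --increments '[{"grip": 1,"x": 0,"y": 0,"z": 1,"roll": 0},{"grip": 1,"x": 0,"y": 0,"z": 1,"roll": 0},{"grip": 1,"x": 0,"y": 0,"z": 0,"roll": 0}]'

```text
clock: 11.6
tcp_pos: [0.5187, 0.3451, 0.0441]
orientation: [-0.004, 0.974, 0.225, -0.001]
wrist_force: [-0.4, -0.4, 0.8]
finger_gap: -0.0
grip_force: 0.8
```

servo_tool --increments '[{"grip": 1,"x": 0,"y": 0,"z": 1,"roll": 0},{"grip": 1,"x": 0,"y": 0,"z": 1,"roll": 0},{"grip": 1,"x": 0,"y": 0,"z": 0,"roll": 0}]'

```text
clock: 11.85
tcp_pos: [0.519, 0.3452, 0.0424]
orientation: [-0.004, 0.974, 0.225, -0.0]
wrist_force: [1.0, -1.1, 3.7]
finger_gap: 0.0001
grip_force: 1.4
```

servo_tool --increments '[{"grip": 1,"x": 0,"y": 0,"z": 1,"roll": 0},{"grip": 1,"x": 0,"y": 0,"z": 1,"roll": 0},{"grip": 1,"x": 0,"y": 0,"z": 0,"roll": 0}]'

```text
clock: 12.1
tcp_pos: [0.5194, 0.3454, 0.0407]
orientation: [-0.004, 0.974, 0.225, 0.0]
wrist_force: [2.4, 0.2, 5.1]
finger_gap: 0.0002
grip_force: 2.1
```

servo_tool --increments '[{"grip": 1,"x": 0,"y": 0,"z": 1,"roll": 0},{"grip": 1,"x": 0,"y": 0,"z": 0.5,"roll": 0},{"grip": 1,"x": 0,"y": 0,"z": 0,"roll": 0}]'

```text
clock: 12.35
tcp_pos: [0.5197, 0.3456, 0.0394]
orientation: [-0.004, 0.974, 0.225, 0.0]
wrist_force: [2.3, 1.9, 5.4]
finger_gap: -0.0
grip_force: 2.6
```

servo_tool --increments '[{"grip": 1,"x": 0,"y": 0,"z": 0.7,"roll": 0},{"grip": 1,"x": 0,"y": 0,"z": 0.7,"roll": 0},{"grip": 1,"x": 0,"y": 0,"z": 0,"roll": 0}]'

```text
clock: 12.6
tcp_pos: [0.5198, 0.3456, 0.039]
orientation: [-0.004, 0.974, 0.225, 0.001]
wrist_force: [0.6, -0.2, 10.8]
finger_gap: -0.0001
grip_force: 5.2
```

The key has bottomed on its hard stop: the travel is about 5 mm and the force jumped to 11 N. I'll release and retreat.

servo_tool --increments '[{"grip": 1,"x": 0,"y": 0,"z": -3,"roll": 0},{"grip": 1,"x": 0,"y": 0,"z": -5,"roll": 0},{"grip": 1,"x": 0,"y": 0,"z": -15,"roll": 0},{"grip": 1,"x": -10,"y": 0,"z": -25,"roll": 0},{"grip": 1,"x": -15,"y": 0,"z": -30,"roll": 0}]'

```text
clock: 13.02
tcp_pos: [0.4947, 0.3326, 0.1132]
orientation: [-0.004, 0.974, 0.225, -0.004]
wrist_force: [0.8, -0.1, -0.1]
finger_gap: -0.0002
grip_force: 0.0
```

servo_tool --increments '[{"grip": 1,"x": -10,"y": 0,"z": -20,"roll": 0},{"grip": 1,"x": 0,"y": 0,"z": 0,"roll": 0},{"grip": 1,"x": 0,"y": 0,"z": 0,"roll": 0},{"grip": 1,"x": 0,"y": 0,"z": 0,"roll": 0}]'

```text
clock: 13.35
tcp_pos: [0.4868, 0.3287, 0.1342]
orientation: [-0.004, 0.974, 0.225, -0.002]
wrist_force: [-0.2, -0.0, -1.3]
finger_gap: -0.0001
grip_force: 0.0
```

Run:
```python
from rail import *
s=env.get_state(); print(s["clock"],s["tcp_pos"].round(4),s["wrist_force"].round(1))
S=env.read_camera("scene"); W=env.read_camera("wrist"); S0=cv2.cvtColor(cv2.imread("pics/scene0.png"),4)
for n in("red","blue"):
    c,a,_=blob(S,n,(120,235,315,285)); p=onz("scene",c,.054)[:2]; print(n,c.round(1),"s",((p-b5)@u*1e3).round(1))
for I in(S0,S):
    c,a,_=blob(I,"key",(400,215,470,250)); print("key px",c.round(2),a)
cv2.imwrite("pics/v4.png",cv2.cvtColor(np.hstack([cv2.resize(W,(400,300)),cv2.resize(S[190:340,130:330],(400,300),interpolation=2)]),4))
```

```text
13.35 [0.4868 0.3287 0.1342] [-0.2 -0.  -1.3]
red [259.9 255.8] s 58.6
blue [178.1 253.3] s 203.1
key px [439.73 232.17] 342.0
key px [439.66 232.08] 348.0
```

View pics/v4.png

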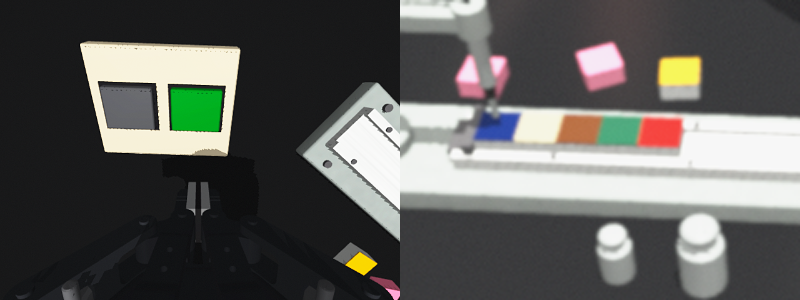

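The picture shows both keys up with the arm clear. The five blocks are tight together at the stop, with blue at its left end, and the weights and the yellow block look undisturbed.

```bash
python3 -c "from workcell import env; print(env.hand_in())"
```

```text
the job is handed in; nothing more can be done
None
```

The row is home against the stop with no visible gaps, the green key was then pressed fully down and sprang back, and the job is handed in (about 13.4 s on the robot clock).

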